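# Seal the herb pack with the sealing pen

## Task

Turn the power isolator fully on and leave it on, then take the sealing pen from its cradle and guide its tip slowly along the blue seam of the pack, from the green dot round the corner to the red dot, on the seam or just above it, pressing only lightly and never faster than 8 cm a second, coming down and leaving as gently. Then lay the pen back in its cradle and let go; leave the jars, bottles, tub and packs standing where they are.

Things in the scene. Friction and masses are not known exactly. Their poses are not given: they have to be found in the camera images.
- bed: Fixed block 150 (x) x 190 (y) mm, origin at its underside's centre, z up. On it a pack: white flange 116 x 156 mm, its top 50 mm above the table; clear dome 70 x 110 mm rising 18 mm more. Two toggle clamps with red levers stand on its far (+x) and left (+y) sides. The blue seam runs along the flange's -x edge from the green dot (y +60) to y -67, then along its -y edge to the red dot (x 38).
- cradle_seat (a point): Centre of the pen's handle when home in the cradle: 68 mm above the table, x along the handle (either way round), z up. Cradle, fixed: grey base 130 (x) x 70 x 8 mm centred below; two forks 8 mm thick at x = +-42 mm, 75 mm tall, with slots 30 mm wide at the bottom (55 mm above the table) flaring to 45 mm. Between the forks it is open for fingers.
- pen: Sealing pen, loose, about 180 g: orange handle with black sleeve 110 (x) x 24 (y) x 26 (z) mm, origin at the handle's centre; a steel neck 10 mm thick runs from its +x end to x = 95 mm and there bends straight down to the tip. At first it lies in the cradle, handle level, tip hanging clear of the table.
- pen_tip (a point): Lower end of the pen's brass tip (7 mm thick, rounded): in the pen's frame 95 mm along x and 50 mm below the handle's centre.
- isolator (a joint): Power isolator's rotary handle, rad: 0 = off stop, 1.309 (75 degrees clockwise seen from above) = on stop. It turns stiffly (friction about 0.08 N m, no spring), stays where it is left, and may start up to 0.15 away from the off stop.
- isolator_grip (a point): On the isolator's vertical turning axis, 88 mm above the table, in the red bar handle 70 long, 14 thick, 67 to 103 mm above the table. The frame turns with it: x along the bar, towards its white-marked end. Below: fixed grey box 100 x 100 x 60 mm with a yellow top; that end points to the white mark when off, to the green mark when on.
- seam_start (a point): Point of the blue seam: its start, beside the green dot, on the flange's top, 50 mm above the table. The seam, 7 mm wide, is two straight lines at a right angle: 127 mm from start to corner, 85 mm from corner to end.
- seam_corner (a point): Point of the blue seam: its corner, on the flange's top, 50 mm above the table. The seam, 7 mm wide, is two straight lines at a right angle: 127 mm from start to corner, 85 mm from corner to end.
- seam_end (a point): Point of the blue seam: its end, beside the red dot, on the flange's top, 50 mm above the table. The seam, 7 mm wide, is two straight lines at a right angle: 127 mm from start to corner, 85 mm from corner to end.
- clamp_far (a point): Top of the red lever of the toggle clamp at the bed's far side, 145 mm above the table, fixed. Below it a post 28 mm square, and at 76 to 84 mm height an arm that reaches 50 mm towards the bed's -x with a foot on the flange.
- clamp_left (a point): Top of the red lever of the toggle clamp at the bed's left side, 145 mm above the table, fixed. Below it a post 28 mm square, and at 76 to 84 mm height an arm that reaches 50 mm towards the bed's -y with a foot on the flange.
- jar_a: Bystander, loose: brown-filled jar with black lid, 78 mm diameter, 137 mm tall; origin at the centre of its underside.
- jar_b: Bystander, loose: green-filled jar with black lid, 78 mm diameter, 137 mm tall; origin at the centre of its underside.
- jar_c: Bystander, loose: red-filled jar with white lid, 78 mm diameter, 137 mm tall; origin at the centre of its underside.
- vial_a: Bystander, loose: small white bottle, 48 mm diameter, 85 mm tall; origin at the centre of its underside.
- vial_b: Bystander, loose: small white bottle, 48 mm diameter, 85 mm tall; origin at the centre of its underside.
- tub: Bystander, loose: low round tub with white lid, 130 mm diameter, 84 mm tall; origin at the centre of its underside.
- packstack: Bystander, loose: stack of two finished packs, 120 x 160 x 60 mm; origin at the centre of its underside.
Not all that is in view belongs to the job. Leave any pink look-alike of the part that bears isolator alone.

How it is judged:
On the way, in this order (a step that is already met when the one before it is completed fails the run):
1. the isolator is turned fully on (value of joint isolator above 1.15 rad), for 0.2 s.
2. the pen's tip is on the seam's start, within 7 mm, with the isolator on (horizontal distance between pen_tip and seam_start below 0.007 m and z of pen_tip in the frame of bed between 0.043 and 0.057 m and value of joint isolator above 1.15 rad), for 0.1 s.
3. it follows part 1 of 4 of the first line, within 7 mm sideways and in height, with the isolator on (x of pen_tip in the frame of bed between -0.054 and -0.04 m and y of pen_tip in the frame of bed between 0.024 and 0.052 m and z of pen_tip in the frame of bed between 0.043 and 0.057 m and value of joint isolator above 1.15 rad), for 0.2 s.
4. it follows part 2 of 4 of the first line, within 7 mm sideways and in height, with the isolator on (x of pen_tip in the frame of bed between -0.054 and -0.04 m and y of pen_tip in the frame of bed between -0.004 and 0.024 m and z of pen_tip in the frame of bed between 0.043 and 0.057 m and value of joint isolator above 1.15 rad), for 0.2 s.
5. it follows part 3 of 4 of the first line, within 7 mm sideways and in height, with the isolator on (x of pen_tip in the frame of bed between -0.054 and -0.04 m and y of pen_tip in the frame of bed between -0.032 and -0.004 m and z of pen_tip in the frame of bed between 0.043 and 0.057 m and value of joint isolator above 1.15 rad), for 0.2 s.
6. it follows part 4 of 4 of the first line, within 7 mm sideways and in height, with the isolator on (x of pen_tip in the frame of bed between -0.054 and -0.04 m and y of pen_tip in the frame of bed between -0.06 and -0.032 m and z of pen_tip in the frame of bed between 0.043 and 0.057 m and value of joint isolator above 1.15 rad), for 0.2 s.
7. it follows part 1 of 3 of the second line, within 7 mm sideways and in height, with the isolator on (y of pen_tip in the frame of bed between -0.074 and -0.06 m and x of pen_tip in the frame of bed between -0.039 and -0.016 m and z of pen_tip in the frame of bed between 0.043 and 0.057 m and value of joint isolator above 1.15 rad), for 0.2 s.
8. it follows part 2 of 3 of the second line, within 7 mm sideways and in height, with the isolator on (y of pen_tip in the frame of bed between -0.074 and -0.06 m and x of pen_tip in the frame of bed between -0.016 and 0.007 m and z of pen_tip in the frame of bed between 0.043 and 0.057 m and value of joint isolator above 1.15 rad), for 0.2 s.
9. it follows part 3 of 3 of the second line, within 7 mm sideways and in height, with the isolator on (y of pen_tip in the frame of bed between -0.074 and -0.06 m and x of pen_tip in the frame of bed between 0.007 and 0.03 m and z of pen_tip in the frame of bed between 0.043 and 0.057 m and value of joint isolator above 1.15 rad), for 0.2 s.
10. it is on the seam's end, within 7 mm, with the isolator on (horizontal distance between pen_tip and seam_end below 0.007 m and z of pen_tip in the frame of bed between 0.043 and 0.057 m and value of joint isolator above 1.15 rad), for 0.1 s.
At the end, for the whole second after the job is handed in: The isolator is on (above 1.15 of 1.309 rad); the pen lies at rest in its cradle, its handle's centre within 12 mm of the seat, along the slots and upright (tip down) within 0.15 rad (value of joint isolator above 1.15 rad and distance between pen and cradle_seat below 0.012 m and angle between the x axis of pen and the x axis of cradle_seat, either way round below 0.15 rad and angle between pen's own z axis and vertical below 0.15 rad and linear speed of pen below 0.02 m/s); the robot touches nothing.
It fails at once if the pen moves faster than 80 mm/s while its tip is within 7 mm of the flange (x of pen_tip in the frame of bed between -0.06 and 0.06 m and y of pen_tip in the frame of bed between -0.08 and 0.08 m and z of pen_tip in the frame of bed below 0.057 m and linear speed of pen above 0.08 m/s).
It fails at once if the pen presses on the pack or bed with more than 20 N (contact force between pen and bed above 20 N).
It fails at once if a bystander is moved by more than 20 mm or tipped (distance of any of jar_a, jar_b, jar_c, vial_a, vial_b, tub, packstack from where it was at the start of the episode above 0.02 m or angle between any of jar_a, jar_b, jar_c, vial_a, vial_b, tub, packstack's own z axis and vertical above 0.35 rad).
It also fails if it takes over 72 s, if anything falls off the work surface, if the arm or the gripper's body presses on something with over 40 N, if the wrist force passes 120 N, or if a joint passes its speed limit or range.

## Robot

A 7-joint arm with a two-finger parallel gripper is mounted at the origin on the work surface. World frame = base frame: x ahead of the robot, y to its left, z up, the work surface at z = 0. Lengths are in m, angles in rad, forces in N, time in s.
With the tool pointing down it reaches from about 0.425 to 0.875 m from the base axis. Payload 8.4 kg.
Tool frame: the origin (TCP) lies between the finger pads; the fingertips stand env.nose_length ahead of it and the grasp point (between the pads) lies 5 mm behind it (env.nose_length is the distance from the TCP to the fingertips, in m); z points along the fingers, y is the line along which they close (so a half turn about z gives the same grasp; the last joint's range is limited). The gripper opens to 85 mm and grips with 20 to 120 N. Pads are 22 mm wide; open, the fingers measure 114 mm over their backs; the gripper's body (76 mm by 85 mm) begins 54 mm behind the grasp point. The pads swing forward as they close: fully open they stand 13 mm farther back than shut.
Start: joints at [-1.282, 0.333, 0.04, 1.465, -0.013, 1.343, -0.059], TCP at [0.246, 0.602, 0.245] pointing down, gripper open.
Joint ranges: [-2.58, 2.58], [-0.38, 2.09], [-1.3, 1.39], [0.25, 2.4], [-1.5, 4.64], [0.08, 2.09], [-2.65, 2.65]. Speed limits (rad/s): [2.22, 2.22, 2.79, 2.79, 3.14, 3.14, 3.14].

## Interface

Orientations are given as [roll, pitch, yaw] about the fixed x, y, z axes, in that order (R = Rz(yaw) Ry(pitch) Rx(roll)).
In Python, from rig import sensors, viewer, job_done, env gives the robot as it stands. The module is installed in compiled form; this text tells all that it offers.
- The arm moves only by the tool jog_arm, never from a script. Its arguments are lists of equal length, an entry for each row: "dp": the shift along the tool's x, y, z in cm, a list of three; "twist": the turn about the tool's z in degrees. A call has exactly 5 rows; each row is the pose to reach, as a shift and turn from the pose commanded when the call began, along the tool's axes at that moment; what a row does not reach only later rows make up. A row lasts 1/8 s, in which the tool goes at most 62.5 mm and 10.7 degrees, less where a joint would pass 70% of its speed; a pose out of reach is approached as far as the arm can. A call with a gripper value outside its range is refused whole. "claw" is the opening in per cent of the stroke, from 0 (shut) to 100 (fully open), set as the call begins (left out, the last holds). The fingers move at their own pace and stop on an object; the grip force is fixed at half the most. Time passes only in rows, so rows that repeat a pose let the fingers close, or fill a call up. It gives the time, the measured TCP pose, the force, the opening and the grip force at its end, in the units of the state.
- sensors.get_state(): the state, without advancing time (a new reading comes with each control period).
- viewer.get_image(name): name is "side" or "top" or "wrist"; returns the picture (384x512x3 uint8, red, green, blue); there is no depth.
- viewer.get_calibration(name): a dict with "K" (3x3 intrinsics, pixels), "world_from_camera" (4x4, takes a point from camera to world coordinates). Camera axes: x right, y up, looking along -z (the intrinsics and any distortion apply to the point x, -y, -z); pixel columns grow to the right and rows downward; lengths in m; the calibration is good to about 2 mm. A picture is of the moment at which its call begins: read the wrist's pose just before it. get_calibration takes no time and is no camera call; for the wrist camera it gives the pose at the moment of the call.
- job_done(): hands the job in; it is judged then, once.
Trained networks look in the newest picture that a camera, given by its name, has taken for a name from the list of things; names that differ only in an ending like _2 or _b are one class to them, and where a whole thing is asked for, a point or a joint stands for the part that bears it (a point fixed in the world has none). Each returns a list of dicts, best first, with "conf" (0 to 1); they miss things now and then, are a little off and sometimes report something else, mostly with a low value. They report only what shows in the picture. A call takes as long as a camera call. They do not tell look-alikes from the thing itself.
- viewer.recognise(query, camera): "centre" ([x, y, z] in m, in world coordinates, good to about 4 mm: the middle of the surface that is visible of it).
- viewer.cut_out(query, camera): "mask" (384x512 bool, what is visible of it).
- viewer.mark_of(query, camera): "centre" ([x, y, z] in m, in world coordinates, good to about 4 mm: a listed point, or the origin of a listed thing).
The state is a dict: "time_s": time; "joint_pos": joint angles; "joint_vel": joint speeds; "joint_torque": joint torques, N m; "eef_pos": TCP position; "eef_rot": TCP orientation; "ft_force": force on the tool from outside, world axes, zero at the start; "wrist_torque": the same for the moment, N m; "width": finger opening in m; "grip_force": force on a finger pad.
Only numpy, scipy, OpenCV 4.12 (cv2) and the standard library are available. Lean on these libraries where they do the work, as an engineer would, in place of code of your own. Each camera call takes 0.05 s, during which the arm holds its last target. There are 200 camera calls.

## Working session

There is one attempt and no reset: what is moved stays moved. The work goes in short steps, Python scripts to look and compute and a tool call to move; the robot and the scene stay as the last step left them, time stands still between calls to the robot, and variables do not carry over. Pictures are saved under pics/ and viewed, at most 10 in all, crops included, and the job is handed in when it is done.

Besides the shell and the picture viewer there is one more tool, called after "Emit:" as name(argument=value, ...), one argument or row to a line, values as JSON. jog_arm: Moves the arm, as the interface text tells. Its arguments: {"type":"object","properties":{"dp":{"type":"array"},"twist":{"type":"array"},"claw":{"type":"number"}},"required":["dp","twist"]}

```bash
mkdir -p pics; ls; cat > h.py <<'E'
from rig import sensors, viewer, env
import numpy as np, cv2
from scipy.spatial.transform import Rotation as R
def snap(n,f):
    im=viewer.get_image(n); cv2.imwrite('pics/'+f,im[:,:,::-1]); return im
def proj(n,p):
    c=viewer.get_calibration(n); T=np.linalg.inv(c['world_from_camera']); q=T[:3,:3]@np.array(p)+T[:3,3]
    u=c['K']@np.array([q[0],-q[1],-q[2]]); return u[:2]/u[2]
def unproj(n,px,z):
    c=viewer.get_calibration(n); T=c['world_from_camera']; d=np.linalg.inv(c['K'])@np.array([px[0],px[1],1.]); d=T[:3,:3]@np.array([d[0],-d[1],-d[2]])
    o=T[:3,3]; return o+d*(z-o[2])/d[2]
E
python3 - <<'E'
from h import *
s=sensors.get_state(); print(s['time_s'],s['eef_pos'],s['eef_rot'],env.nose_length, viewer.get_calibration('top').keys())
a=snap('top','top0.png'); b=snap('side','side0.png')
for c in ('top','side'):
  for q in 'pen pen_tip cradle_seat isolator_grip seam_start seam_corner seam_end clamp_far clamp_left bed jar_a vial_a tub packstack'.split():
    for r in viewer.mark_of(q,c)[:4]: print(c,q,np.round(r['centre'],3),round(r['conf'],2),np.round(proj(c,r['centre'])))
print(sensors.get_state()['time_s'])
E
```

```text
pics
0.0 [0.24563581 0.60132123 0.24440888] [-3.13994090e+00  9.14031450e-05  2.75382072e+00] 0.014 dict_keys(['K', 'world_from_camera'])
top pen [0.45  0.276 0.069] 0.76 [171. 208.]
top pen_tip [0.542 0.267 0.016] 0.6 [179. 184.]
top pen_tip [0.447 0.277 0.068] 0.58 [171. 209.]
top cradle_seat [0.452 0.277 0.067] 0.75 [171. 208.]
top isolator_grip [ 0.261 -0.25   0.091] 0.77 [326. 270.]
top isolator_grip [ 0.44  -0.25   0.086] 0.66 [326. 215.]
top isolator_grip [ 0.596 -0.309  0.086] 0.59 [344. 170.]
top seam_start [0.524 0.072 0.052] 0.67 [232. 189.]
top seam_start [ 0.613 -0.018  0.146] 0.27 [259. 159.]
top seam_corner [ 0.349 -0.535  0.   ] 0.73 [401. 244.]
top seam_end [ 0.528 -0.078  0.052] 0.75 [275. 189.]
top clamp_far [ 0.61  -0.018  0.142] 0.92 [259. 160.]
top clamp_far [0.392 0.133 0.002] 0.44 [214. 227.]
top clamp_left [0.593 0.07  0.137] 0.9 [232. 165.]
top clamp_left [ 0.35  -0.531  0.002] 0.39 [400. 244.]
top bed [ 0.532  0.    -0.005] 0.72 [253. 189.]
top jar_a [0.636 0.477 0.001] 0.93 [123. 157.]
top jar_a [0.754 0.191 0.004] 0.9 [203. 128.]
top jar_a [ 0.741 -0.203 
[... 898 characters left out ...]
.451 0.279 0.067] 0.5 [205. 240.]
side seam_end [ 0.457 -0.036  0.05 ] 0.37 [266. 203.]
side clamp_far [ 0.612 -0.02   0.145] 0.96 [234. 169.]
side clamp_far [0.593 0.072 0.144] 0.7 [220. 180.]
side clamp_left [0.594 0.072 0.144] 0.89 [220. 180.]
side bed [ 0.531  0.002 -0.006] 0.75 [245. 211.]
side jar_a [0.638 0.48  0.003] 0.86 [126. 256.]
side jar_a [ 0.74  -0.2   -0.003] 0.61 [243. 169.]
side jar_a [ 0.755  0.189 -0.   ] 0.55 [172. 206.]
side vial_a [0.457 0.275 0.068] 0.69 [205. 239.]
side vial_a [ 0.402 -0.138  0.001] 0.55 [293. 208.]
side vial_a [0.396 0.136 0.006] 0.51 [246. 241.]
side tub [ 0.622 -0.478 -0.002] 0.84 [304. 156.]
side packstack [0.454 0.274 0.068] 0.28 [205. 239.]
1.5
```

```bash
python3 - <<'E'
import cv2
a=cv2.imread('pics/top0.png'); cv2.imwrite('pics/top0c.png',cv2.resize(a[110:310,140:420],(784,560),interpolation=cv2.INTER_CUBIC))
E
```

```text
(no output)
```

View pics/top0c.png

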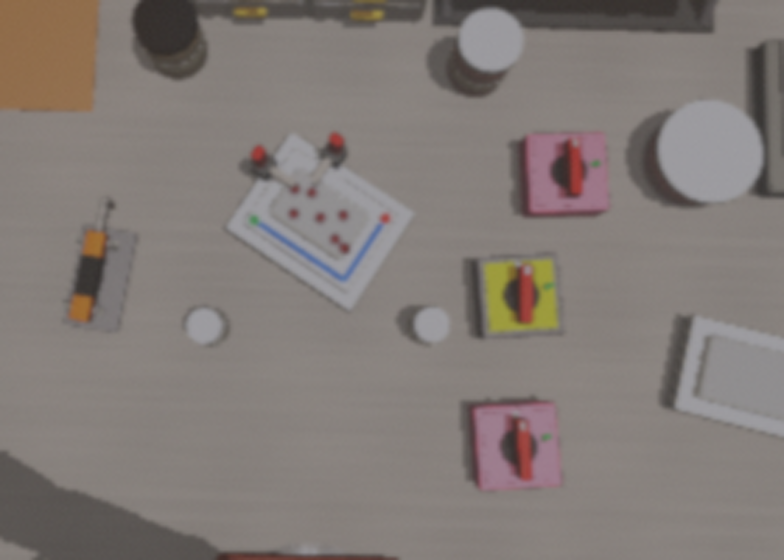

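```bash
cat >> h.py <<'E'
def rel(x,y,z,yaw):
    s=sensors.get_state(); Rm=R.from_euler('xyz',s['eef_rot']).as_matrix(); p=np.array(s['eef_pos'])
    d=Rm.T@(np.array([x,y,z])-p)*100; cy=np.degrees(s['eef_rot'][2]); tw=-((yaw-cy+180)%360-180)
    print('t',round(s['time_s'],2),'at',p.round(4),'yaw',round(cy,2),'| dp cm',d.round(2),'twist',round(tw,1),'rows>=',round(max(np.linalg.norm(d)/6.25,abs(tw)/10.7),1))
E
python3 - <<'E'
from h import *
rel(0.43,0.28,0.30,173)
c=viewer.get_calibration('wrist'); s=sensors.get_state()
T=c['world_from_camera']; Rm=R.from_euler('xyz',s['eef_rot']).as_matrix()
print((Rm.T@(T[:3,3]-s['eef_pos'])).round(3),(Rm.T@T[:3,:3]).round(2),c['K'][0,0])
E
```

```text
t 1.5 at [0.2458 0.6017 0.2453] yaw 157.78 | dp cm [-29.22 -22.82  -5.47] twist -15.2 rows>= 6.0
[ 0.07  -0.001 -0.128] [[ 0.    0.96  0.28]
 [ 1.   -0.   -0.  ]
 [-0.    0.28 -0.96]] 338.91828196810263
```

Emit:
jog_arm(
  dp=[
    [-5,-4,-1],
    [-10,-8,-2],
    [-15,-12,-3],
    [-20,-16,-4],
    [-25,-20,-5],
  ],
  twist=[-3,-6,-9,-12,-15],
)

```text
time_s: 2.12
eef_pos: [0.3968, 0.33, 0.2941]
eef_rot: [3.141, 0.0, 3.017]
ft_force: [1.2, -1.2, 0.3]
width: 0.0854
grip_force: 0.0
```

```bash
python3 - <<'E'
from h import *
viewer.get_image('wrist')
for q in 'pen pen_tip cradle_seat'.split():
    for r in viewer.mark_of(q,'wrist')[:2]: print(q,np.round(r['centre'],4),round(r['conf'],2))
rel(0.50,0.16,0.32,180); rel(0.46,0.16,0.30,140)
E
```

```text
pen [0.448  0.2765 0.0654] 0.69
pen_tip [0.5455 0.2621 0.0179] 0.97
pen_tip [0.525  0.0664 0.0524] 0.3
cradle_seat [0.4495 0.2793 0.0666] 0.88
t 2.33 at [0.3968 0.3311 0.2941] yaw 172.6 | dp cm [-12.44 -15.63  -2.6 ] twist -7.4 rows>= 3.2
t 2.33 at [0.3968 0.3311 0.2941] yaw 172.6 | dp cm [ -8.47 -16.15  -0.6 ] twist 32.6 rows>= 3.0
```

```bash
python3 - <<'E'
from h import *
rel(0.48,0.04,0.30,180)
E
```

```text
t 2.33 at [0.3968 0.3311 0.2941] yaw 172.6 | dp cm [-12.   -27.79  -0.62] twist -7.4 rows>= 4.8
```

Emit:
jog_arm(
  dp=[
    [-2.4,-5.6,-0.1],
    [-4.8,-11.2,-0.2],
    [-7.2,-16.7,-0.4],
    [-9.6,-22.2,-0.5],
    [-12,-27.8,-0.6],
  ],
  twist=[-1.5,-3,-4.5,-6,-7.4],
)

```text
time_s: 2.95
eef_pos: [0.4804, 0.0411, 0.2995]
eef_rot: [3.141, 0.0, -3.135]
ft_force: [0.9, 0.2, -0.3]
width: 0.0849
grip_force: 0.0
```

```bash
python3 - <<'E'
from h import *
snap('wrist','w1.png')
for q in 'seam_start seam_corner seam_end bed clamp_far clamp_left vial_a isolator_grip'.split():
    for r in viewer.mark_of(q,'wrist')[:2]: print(q,np.round(r['centre'],4),round(r['conf'],2),proj('wrist',r['centre']).round())
rel(0.44,-0.25,0.25,176)
E
```

```text
seam_start [0.5232 0.0716 0.0543] 0.76 [291. 197.]
seam_start [0.3872 0.1356 0.0027] 0.17 [344.  75.]
seam_end [ 0.528  -0.0766  0.0501] 0.68 [158. 201.]
seam_end [0.4515 0.2804 0.0653] 0.39 [485. 138.]
bed [ 0.5316 -0.0009  0.005 ] 0.77 [226. 194.]
clamp_far [ 0.6151 -0.0228  0.1414] 0.74 [192. 315.]
clamp_left [0.595  0.0721 0.1421] 0.61 [289. 297.]
clamp_left [0.5316 0.0008 0.0041] 0.19 [227. 194.]
vial_a [0.3914 0.1333 0.    ] 0.93 [335.  81.]
vial_a [ 0.4021 -0.1356  0.0007] 0.87 [112.  89.]
t 3.4 at [0.48   0.0427 0.2994] yaw -179.67 | dp cm [  4.16 -29.25   4.95] twist 4.3 rows>= 4.8
```

View pics/w1.png

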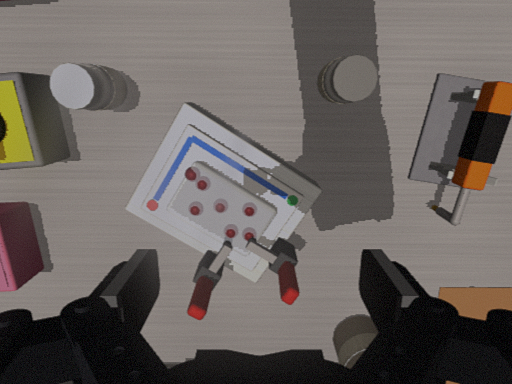

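```bash
cat > seam.py <<'E'
from h import *
from scipy.optimize import least_squares
def unp(c,px,z):
    T=c['world_from_camera']; d=np.linalg.inv(c['K'])@np.c_[px,np.ones(len(px))].T; d=T[:3,:3]@(d*[[1],[-1],[-1]]); o=T[:3,3]
    return (o[:,None]+d*(z-o[2])/d[2]).T[:,:2]
def segd(p,a,b):
    t=np.clip((p-a)@(b-a)/((b-a)@(b-a)),0,1); return np.linalg.norm(p-a-t[:,None]*(b-a),axis=1)
S,C,E_=np.array([[-.047,.060],[-.047,-.067],[.038,-.067]])
def fit(im,c):
    h=cv2.cvtColor(im,cv2.COLOR_RGB2HSV); m=(h[...,0]>103)&(h[...,0]<125)&(h[...,1]>110)
    v,u=np.nonzero(m); P=unp(c,np.c_[u,v].astype(float),.05); P=P[np.linalg.norm(P-[.5,-.01],axis=1)<.15]
    def f(q):
        k,s=np.cos(q[2]),np.sin(q[2]); B=(P-q[:2])@np.array([[k,-s],[s,k]])
        d=np.minimum(segd(B,S,C),segd(B,C,E_))
        ends=[10*(np.abs(B[:,1]-0)*0).max()]
        return d
    r=least_squares(f,[.531,0,-.54],loss='soft_l1',f_scale=.003); q=r.x; k,s=np.cos(q[2]),np.sin(q[2]); M=np.array([[k,-s],[s,k]])
    print(len(P),'bed',q.round(4),'rms',np.sqrt((f(q)**2).mean()).round(4),*[(q[:2]+M@a).round(4) for a in (S,C,E_)])
E
python3 - <<'E'
from seam import *
fit(cv2.imread('pics/w1.png')[:,:,::-1].copy(),viewer.get_calibration('wrist'))
fit(cv2.imread('pics/top0.png')[:,:,::-1].copy(),viewer.get_calibration('top'))
E
```

```text
845 bed [ 0.5292 -0.0017 -0.5634] rms 0.0017 [0.5215 0.0741] [ 0.4536 -0.0332] [ 0.5255 -0.0786]Traceback (most recent call last):
  File "<stdin>", line 3, in <module>
  File "seam.py", line 17, in fit
    r=least_squares(f,[.531,0,-.54],loss='soft_l1',f_scale=.003); q=r.x; k,s=np.cos(q[2]),np.sin(q[2]); M=np.array([[k,-s],[s,k]])
    return func(*args, **kwargs)
    vector_fun = VectorFunction(
        fun_wrapped,
    ...<6 lines>...
        workers=workers
    )
    self._update_fun()
    ~~~~~~~~~~~~~~~~^^
    self.f = self.fun_wrapped(xp_copy(self.x))
             ~~~~~~~~~~~~~~~~^^^^^^^^^^^^^^^^^
    return np.atleast_1d(self.fun(x))
                         ~~~~~~~~^^^
    return self.f(x, *self.args, **self.kwargs)
           ~~~~~~^^^^^^^^^^^^^^^^^^^^^^^^^^^^^^
  File "seam.py", line 15, in f
    ends=[10*(np.abs(B[:,1]-0)*0).max()]
             ~~~~~~~~~~~~~~~~~~~~~~~~^^
    return umr_maximum(a, axis, None, out, keepdims, initial, where)
ValueError: zero-size array to reduction operation maximum which has no identity
```

Emit:
jog_arm(
  dp=[
    [0.8,-5.8,0.4],
    [1.6,-11.6,0.8],
    [2.5,-17.5,1.2],
    [3.3,-23.4,1.6],
    [4.2,-29.2,2],
  ],
  twist=[1,2,3,4,4.3],
)

```text
time_s: 4.03
eef_pos: [0.4391, -0.2519, 0.2797]
eef_rot: [3.141, 0.001, 3.071]
ft_force: [1.2, 0.0, -0.1]
width: 0.0852
grip_force: 0.0
```

```bash
python3 - <<'E'
from h import *
snap('wrist','w2.png')
for r in viewer.mark_of('isolator_grip','wrist')[:3]: print(np.round(r['centre'],4),round(r['conf'],2),proj('wrist',r['centre']).round())
rel(0.44,-0.25,0.20,176)
E
```

```text
[ 0.4407 -0.2497  0.0865] 0.84 [268. 175.]
[ 0.5947 -0.3117  0.0873] 0.83 [221. 316.]
t 4.12 at [ 0.4369 -0.2566  0.2796] yaw 175.44 | dp cm [-0.25  0.7   7.96] twist -0.6 rows>= 1.3
```

View pics/w2.png

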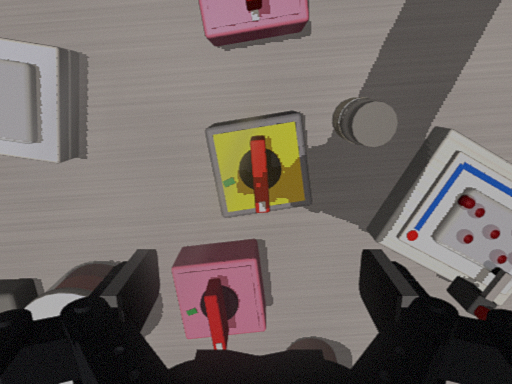

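```bash
python3 - <<'E'
from seam import *
im=cv2.imread('pics/w2.png'); h=cv2.cvtColor(im,cv2.COLOR_BGR2HSV)
m=((h[...,0]<6)|(h[...,0]>174))&(h[...,1]>150)&(h[...,2]>150)
m[:125]=0;m[225:]=0;m[:,:235]=0;m[:,285:]=0
v,u=np.nonzero(m);P=unp(viewer.get_calibration('wrist'),np.c_[u,v].astype(float),.103)
ev,ec=np.linalg.eigh(np.cov(P.T)); print(len(P),P.mean(0),np.ptp(P,axis=0),np.degrees(np.arctan2(*ec[::-1,1])),2*np.sqrt(3*ev))
for r in viewer.mark_of('isolator_grip','wrist')[:3]: print(np.round(r['centre'],4))
rel(0.44,-0.25,0.20,176); rel(.44,-.25,.09,176)
E
```

```text
496 [ 0.42365856 -0.25760157] [0.06746932 0.01200436] 176.94963431018166 [0.01166188 0.05167251]
[ 0.4407 -0.2497  0.0865]
[ 0.5947 -0.3117  0.0873]
t 4.17 at [ 0.4382 -0.2534  0.2795] yaw 175.61 | dp cm [-0.16  0.36  7.95] twist -0.4 rows>= 1.3
t 4.17 at [ 0.4382 -0.2534  0.2795] yaw 175.61 | dp cm [-0.16  0.37 18.95] twist -0.4 rows>= 3.0
```

Emit:
jog_arm(
  dp=[
    [-0.1,0.2,5],
    [-0.2,0.3,9],
    [-0.2,0.3,11],
    [-0.2,0.3,11],
    [-0.2,0.3,11],
  ],
  twist=[0,-0.5,-1,-1,-1],
)

```text
time_s: 4.8
eef_pos: [0.4422, -0.2476, 0.1705]
eef_rot: [-3.141, 0.001, 3.088]
ft_force: [0.6, -0.9, 0.6]
width: 0.0853
grip_force: 0.0
```

```bash
python3 - <<'E'
from seam import *
c=viewer.get_calibration('wrist');im=snap('wrist','w3.png')
for r in viewer.mark_of('isolator_grip','wrist')[:2]: print(np.round(r['centre'],4),r['conf'],proj('wrist',r['centre']))
h=cv2.cvtColor(im,cv2.COLOR_RGB2HSV)
m=((h[...,0]<6)|(h[...,0]>174))&(h[...,1]>150)
n,l,st,ce=cv2.connectedComponentsWithStats(m.astype(np.uint8))
for i in range(1,n):
    if st[i,4]<150: continue
    v,u=np.nonzero(l==i); P=unp(c,np.c_[u,v].astype(float),.103)
    ev,ec=np.linalg.eigh(np.cov(P.T)); print(st[i],P.min(0),P.max(0),np.degrees(np.arctan2(*ec[::-1,1])))
rel(0.44,-0.25,0.087,177)
E
```

```text
[ 0.4405 -0.2498  0.0882] 0.89 [257.2952593  205.84399787]
[ 241  158   26  107 1692] [ 0.40601059 -0.25857936] [ 0.47434356 -0.24539406] 179.63155312854323
[455 281  15  14 158] [ 0.4937626  -0.12327031] [ 0.50344245 -0.11388965] 171.82984583952302
[175 344  22  21 272] [ 0.53308932 -0.3131734 ] [ 0.54936485 -0.29675901] 138.60898327560892
t 4.9 at [ 0.4421 -0.248   0.1707] yaw 176.92 | dp cm [ 0.22 -0.21  8.37] twist -0.1 rows>= 1.3
```

View pics/w3.png

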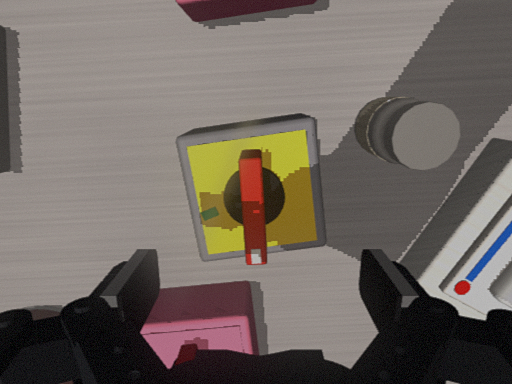

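Emit:
jog_arm(
  dp=[
    [0.1,-0.1,3],
    [0.2,-0.2,6],
    [0.2,-0.2,8.2],
    [0.2,-0.2,8.4],
    [0.2,-0.2,8.4],
  ],
  twist=[-0.5,-1,-1.5,-1.5,-1.5],
)

```text
time_s: 5.52
eef_pos: [0.4398, -0.2504, 0.0866]
eef_rot: [-3.141, 0.001, 3.113]
ft_force: [0.2, -0.2, -0.2]
width: 0.0856
grip_force: 0.0
```

Emit:
jog_arm(
  dp=[
    [0,0,0],
    [0,0,0],
    [0,0,0],
    [0,0,0],
    [0,0,0],
  ],
  twist=[0,0,0,0,0],
  claw=0,
)

```text
time_s: 6.15
eef_pos: [0.4391, -0.2511, 0.0859]
eef_rot: [-3.14, 0.0, 3.113]
ft_force: [-1.5, -5.0, 4.4]
width: 0.0128
grip_force: 59.7
```

Emit:
jog_arm(
  dp=[
    [0,0,0],
    [0,0,0],
    [0,0,0],
    [0,0,0],
    [0,0,0],
  ],
  twist=[9,18,27,36,45],
)

```text
time_s: 6.78
eef_pos: [0.4398, -0.2496, 0.0859]
eef_rot: [3.14, -0.0, 2.323]
ft_force: [0.2, 2.1, 4.2]
width: 0.0132
grip_force: 59.9
```

Emit:
jog_arm(
  dp=[
    [0,0,0],
    [0,0,0],
    [0,0,0],
    [0,0,0],
    [0,0,0],
  ],
  twist=[7,14,20,25,25],
)

```text
time_s: 7.4
eef_pos: [0.4406, -0.2491, 0.0859]
eef_rot: [3.14, 0.0, 1.894]
ft_force: [1.8, 2.6, 5.1]
width: 0.0128
grip_force: 64.9
```

```bash
python3 - <<'E'
from seam import *
s=sensors.get_state(); print(s['wrist_torque'],s['ft_force'],s['eef_rot'],s['joint_pos'])
E
```

```text
[ 0.50631233 -0.45709762  1.21166463] [1.83299867 2.63779553 5.10997833] [3.14043974e+00 7.42715714e-05 1.89400896e+00] [-0.5229407   0.34279704  1.1103261   2.03081825 -0.37064453  0.98547685
  1.09753899]
```

Emit:
jog_arm(
  dp=[
    [0,0,0],
    [0,0,0],
    [0,0,0],
    [0,0,-3],
    [0,0,-8],
  ],
  twist=[0,0,0,0,0],
  claw=100,
)

```text
time_s: 8.02
eef_pos: [0.4381, -0.2499, 0.1655]
eef_rot: [-3.138, -0.001, 1.891]
ft_force: [1.1, 1.1, 1.6]
width: 0.0854
grip_force: 0.0
```

```bash
python3 - <<'E'
from seam import *
c=viewer.get_calibration('wrist');snap('wrist','w4.png')
for r in viewer.mark_of('isolator_grip','wrist')[:2]: print(np.round(r['centre'],4),r['conf'],proj('wrist',r['centre']))
rel(0.455,0,0.25,140); rel(.43,.23,.25,172)
E
```

```text
[ 0.4394 -0.2506  0.0833] 0.95 [257.67201099 202.59719519]
t 8.12 at [ 0.4409 -0.2517  0.1693] yaw 108.33 | dp cm [23.43  9.29 -8.09] twist -31.7 rows>= 4.2
t 8.12 at [ 0.4409 -0.2517  0.1693] yaw 108.33 | dp cm [46.05 14.15 -8.12] twist -63.7 rows>= 7.8
```

View pics/w4.png

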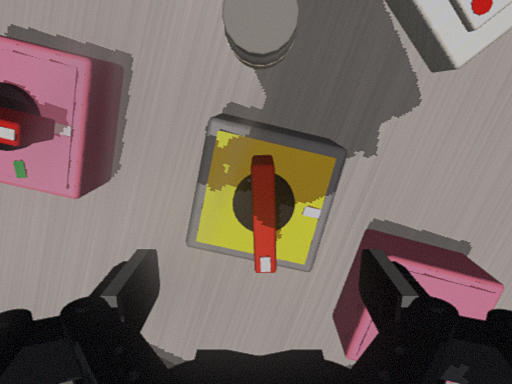

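Emit:
jog_arm(
  dp=[
    [3,1,-4],
    [8,3,-6.5],
    [13.5,5,-8],
    [19,7,-8],
    [24.5,9,-8],
  ],
  twist=[-6,-12,-18,-25,-32],
)

```text
time_s: 8.75
eef_pos: [0.4469, 0.0068, 0.2459]
eef_rot: [3.139, -0.001, 2.454]
ft_force: [1.6, 0.1, -0.2]
width: 0.0852
grip_force: 0.0
```

```bash
python3 - <<'E'
from h import *
rel(.44,.25,.22,172)
E
```

```text
t 8.75 at [0.4469 0.0068 0.2459] yaw 140.6 | dp cm [15.97 18.35  2.65] twist -31.4 rows>= 3.9
```

Emit:
jog_arm(
  dp=[
    [3.5,4,0],
    [7.5,8.5,0.5],
    [11.5,13,1],
    [16,18.3,2],
    [16,18.3,2.6],
  ],
  twist=[-7,-14,-21,-28,-31.4],
)

```text
time_s: 9.38
eef_pos: [0.4391, 0.2523, 0.2182]
eef_rot: [-3.14, -0.0, 3.007]
ft_force: [-1.0, -1.0, -0.5]
width: 0.0855
grip_force: 0.0
```

```bash
cat > pen.py <<'E'
from seam import *
c=viewer.get_calibration('wrist');im=viewer.get_image('wrist');c2=viewer.get_calibration('wrist')
for q in ('pen','pen_tip','cradle_seat'):
  for r in viewer.mark_of(q,'wrist')[:1]: print(q,np.round(r['centre'],4),r['conf'],proj('wrist',r['centre']))
h=cv2.cvtColor(im,cv2.COLOR_RGB2HSV)
m=(h[...,0]>5)&(h[...,0]<20)&(h[...,1]>180)
n,l,st,ce=cv2.connectedComponentsWithStats(m.astype(np.uint8))
for i in range(1,n):
    if st[i,4]>150: 
        v,u=np.nonzero(l==i); P=unp(c2,np.c_[u,v].astype(float),.081); print(st[i],P.mean(0).round(4))
E
python3 - <<'E'
from pen import *
rel(.449,.278,.064,173); cv2.imwrite('pics/w5.png',im[:,:,::-1])
E
```

```text
pen [0.4523 0.2795 0.0638] 0.68 [297.69821712 190.86568568]
pen_tip [0.5458 0.2643 0.0165] 0.71 [289.6264748  262.70838228]
[ 277  125   32   41 1172] [0.4089 0.2799]
[275 224  28  31 794] [0.4873 0.2682]
t 9.57 at [0.4408 0.2468 0.2193] yaw 171.63 | dp cm [-0.36  3.22 15.53] twist -1.4 rows>= 2.5
```

View pics/w5.png

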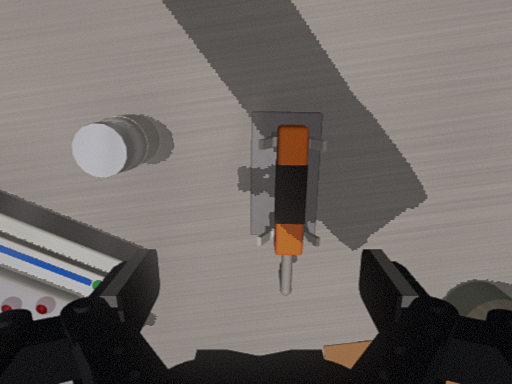

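Emit:
jog_arm(
  dp=[
    [-0.3,1,3],
    [-0.6,2,6],
    [-0.6,2.9,8],
    [-0.6,2.9,9],
    [-0.6,2.9,9],
  ],
  twist=[0,0,0,0,0],
)

```text
time_s: 10.2
eef_pos: [0.4508, 0.2745, 0.1296]
eef_rot: [-3.141, -0.0, 2.996]
ft_force: [-0.3, -0.5, -0.4]
width: 0.0851
grip_force: 0.0
```

```bash
python3 - <<'E'
from pen import *
rel(.4505,.278,.064,171.5)
E
```

```text
pen [0.4485 0.2797 0.0657] 0.88 [266.97538352 212.20142058]
[ 243  122   44   60 1976] [0.4112 0.2846]
[ 243  265   40   43 1550] [0.4882 0.2707]
t 10.4 at [0.4512 0.2756 0.1305] yaw 171.73 | dp cm [0.1  0.22 6.65] twist 0.2 rows>= 1.1
```

Emit:
jog_arm(
  dp=[
    [0,0.1,2],
    [0.1,0.2,4],
    [0.1,0.2,5.5],
    [0.1,0.2,6.6],
    [0.1,0.2,6.6],
  ],
  twist=[0.5,1,1,1,1],
)

```text
time_s: 11.02
eef_pos: [0.4498, 0.2775, 0.063]
eef_rot: [-3.141, -0.0, 2.981]
ft_force: [-0.5, -0.1, -0.5]
width: 0.0852
grip_force: 0.0
```

Emit:
jog_arm(
  dp=[
    [0,0,0],
    [0,0,0],
    [0,0,0],
    [0,0,0],
    [0,0,0],
  ],
  twist=[0,0,0,0,0],
  claw=0,
)

```text
time_s: 11.65
eef_pos: [0.4502, 0.278, 0.0639]
eef_rot: [3.141, 0.0, 2.981]
ft_force: [-2.2, -0.8, 5.7]
width: 0.0231
grip_force: 59.2
```

```bash
python3 - <<'E'
from h import *
s=[sensors.get_state()]
for i in range(4):
    viewer.get_image('wrist'); s.append(sensors.get_state())
for k in ('eef_pos','eef_rot','width','ft_force'): print(k,np.mean([a[k] for a in s],axis=0),np.std([a[k] for a in s],axis=0))
E
```

```text
eef_pos [0.45021066 0.27800307 0.06389704] [7.44056648e-06 1.49728324e-05 9.43078912e-06]
eef_rot [3.14104143e+00 1.97211378e-04 2.98068433e+00] [3.79293392e-05 2.05919535e-05 2.74736703e-05]
width 0.023308014140622862 0.00015889191942711542
ft_force [-1.29737485 -0.57734256  6.04515966] [0.63765489 0.29008112 0.38425814]
```

Emit:
jog_arm(
  dp=[
    [0,0,-1.5],
    [0,0,-4],
    [0,0,-7],
    [0,0,-11],
    [0,0,-14],
  ],
  twist=[0,0,0,0,0],
)

```text
time_s: 12.48
eef_pos: [0.4502, 0.2775, 0.2057]
eef_rot: [3.141, 0.001, 2.98]
ft_force: [0.7, -0.7, -1.8]
width: 0.0232
grip_force: 58.9
```

```bash
python3 - <<'E'
from h import *
for cam in ('wrist','side','top','wrist','side'):
  viewer.get_image(cam); s=sensors.get_state(); Rm=R.from_euler('xyz',s['eef_rot']).as_matrix()
  for q in ('pen','pen_tip'):
    for r in viewer.mark_of(q,cam)[:2]: print(cam,q,(Rm.T@(np.array(r['centre'])-s['eef_pos'])).round(4),round(r['conf'],2))
s=sensors.get_state(); print(s['eef_pos'],s['width'])
E
```

```text
wrist pen [0.0037 0.0018 0.0015] 0.75
side pen [ 0.0013  0.0013 -0.0063] 0.7
side pen_tip [-0.0983  0.0008  0.0441] 0.73
top pen [ 0.0054  0.0027 -0.0059] 0.7
top pen [-0.03   -0.8117  0.2038] 0.25
top pen_tip [-0.0904  0.0032  0.0462] 0.78
top pen_tip [ 0.0354 -0.1516  0.2029] 0.51
wrist pen [-0.002   0.0024 -0.0012] 0.85
side pen [-0.0015  0.0019 -0.0064] 0.46
side pen_tip [-0.095   0.0011  0.0469] 0.58
[0.44998585 0.27771321 0.20330938] 0.02346661392632708
```

```bash
python3 - <<'E'
from h import *
rel(.5056,.166,.22,100); rel(.48,.22,.22,136)
E
```

```text
t 13.22 at [0.45   0.2777 0.2033] yaw 170.77 | dp cm [ -7.28 -10.14  -1.67] twist 70.8 rows>= 6.6
t 13.22 at [0.45   0.2777 0.2033] yaw 170.77 | dp cm [-3.89 -5.22 -1.67] twist 34.8 rows>= 3.2
```

Emit:
jog_arm(
  dp=[
    [-0.7,-1,-0.8],
    [-1.5,-2,-1.7],
    [-2.3,-3.1,-1.7],
    [-3.1,-4.2,-1.7],
    [-3.9,-5.2,-1.7],
  ],
  twist=[7,14,21,28,35],
)

```text
time_s: 13.85
eef_pos: [0.4804, 0.2198, 0.2205]
eef_rot: [3.142, -0.0, 2.366]
ft_force: [1.1, 0.1, -0.4]
width: 0.0234
grip_force: 58.8
```

```bash
python3 - <<'E'
from h import *
rel(.5056,.166,.22,100)
E
```

```text
t 13.85 at [0.4804 0.2198 0.2205] yaw 135.55 | dp cm [-5.57 -2.07  0.05] twist 35.5 rows>= 3.3
```

Emit:
jog_arm(
  dp=[
    [-1.2,-0.4,0],
    [-2.4,-0.9,0],
    [-3.6,-1.4,0],
    [-4.8,-1.8,0],
    [-5.6,-2.1,0],
  ],
  twist=[8,16,24,32,35.5],
)

```text
time_s: 14.48
eef_pos: [0.5059, 0.1655, 0.2205]
eef_rot: [3.142, 0.0, 1.746]
ft_force: [1.0, -0.9, -1.7]
width: 0.0233
grip_force: 58.8
```

```bash
sed -i 's/h\[...,1\]>110)/h[...,1]>80)/; /ends=/d' seam.py; python3 - <<'E'
from seam import *
viewer.get_image('wrist')
c=viewer.get_calibration('wrist'); im=snap('wrist','w6.png'); fit(im,c)
ct=viewer.get_calibration('top'); fit(snap('top','top1.png'),ct); t0=cv2.imread('pics/top0.png')[:,:,::-1].copy(); fit(t0,ct)
cs=viewer.get_calibration('side'); fit(snap('side','side1.png'),cs)
s=sensors.get_state(); Rm=R.from_euler('xyz',s['eef_rot']).as_matrix()
for cam in ('wrist','side','top'):
  for q in ('pen','pen_tip','seam_start','seam_corner','seam_end'):
    for r in viewer.mark_of(q,cam)[:1]: print(cam,q,np.round(r['centre'],4),(Rm.T@(np.array(r['centre'])-s['eef_pos'])).round(4),round(r['conf'],2))
print(s['eef_pos'],s['time_s'])
E
```

```text
594 bed [ 0.5145 -0.0157  1.3103] rms 0.0432 [ 0.4444 -0.0456] [ 0.5671 -0.0783] [0.589  0.0038]
72 bed [ 0.5309 -0.0042 -0.5641] rms 0.0012 [0.5233 0.0716] [ 0.4554 -0.0357] [ 0.5272 -0.0812]
76 bed [ 0.531  -0.0041 -0.5597] rms 0.0013 [0.523  0.0717] [ 0.4556 -0.0359] [ 0.5276 -0.081 ]
48 bed [ 0.5297  0.0016 -0.5578] rms 0.0016 [0.5216 0.0774] [ 0.4544 -0.0304] [ 0.5265 -0.0754]
wrist pen [0.5059 0.1657 0.2225] [-0.0007  0.0002 -0.0021] 0.86
side pen [0.5071 0.1682 0.2217] [ 0.0016  0.0019 -0.0013] 0.74
side pen_tip [0.5242 0.0703 0.1758] [-0.0978  0.0011  0.0446] 0.7
side seam_start [0.5215 0.077  0.0519] [-0.0907 -0.0003  0.1685] 0.98
side seam_corner [ 0.4582 -0.0407  0.0484] [-0.1951 -0.0838  0.172 ] 0.64
side seam_end [ 0.526  -0.0833  0.0498] [-0.2492 -0.0248  0.1706] 0.77
top pen [0.5055 0.1687 0.2271] [ 0.0023  0.0004 -0.0067] 0.69
top pen_tip [0.5248 0.076  0.1704] [-0.0923  0.0027  0.05  ] 0.62
top seam_start [0.5242 0.0748 0.0514] [-0.0934  0.0019  0.169 ] 0.74
top seam_corner [ 0.4567 -0.0318  0.0515] [-0.1861 -0.0837  0.1689] 0.59
top seam_end [ 0.5271 -0.0777  0.053 ] [-0.2439 -0.0227  0.1674] 0.96
[0.50554221 0.16632086 0.22044344] 14.675
```

View pics/w6.png

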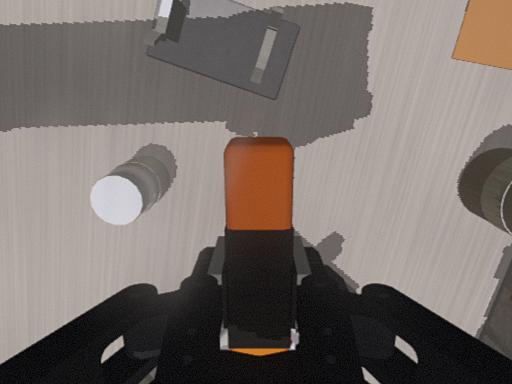

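Emit:
jog_arm(
  dp=[
    [0.05,0,2.5],
    [0.05,0,5.5],
    [0.05,0,8],
    [0.05,0,9.5],
    [0.05,0,10],
  ],
  twist=[0,0,0,0,0],
)

```text
time_s: 16.05
eef_pos: [0.5054, 0.1664, 0.12]
eef_rot: [-3.141, 0.001, 1.75]
ft_force: [0.1, -0.4, -1.5]
width: 0.0231
grip_force: 58.9
```

```bash
python3 - <<'E'
from h import *
im=snap('side','side2.png')
s=sensors.get_state(); Rm=R.from_euler('xyz',s['eef_rot']).as_matrix()
for cam in ('side','top'):
  if cam=='top': snap('top','top2.png')
  for q in ('pen_tip','seam_start'):
    for r in viewer.mark_of(q,cam)[:1]: print(cam,q,np.round(r['centre'],4),(Rm.T@(np.array(r['centre'])-s['eef_pos'])).round(4),round(r['conf'],2))
rel(.5056,.1668,.0985,100)
a=cv2.resize(im[160:240,190:290],(700,560),interpolation=cv2.INTER_CUBIC); b=a
cv2.imwrite('pics/side2c.png',a[:,:,::-1])
E
```

```text
side pen_tip [0.5252 0.0714 0.0732] [-0.0971  0.0025  0.0469] 0.71
side seam_start [0.5252 0.0718 0.0495] [-0.0967  0.0025  0.0706] 0.83
top pen_tip [0.5215 0.0772 0.0762] [-0.0907 -0.0001  0.0439] 0.55
top seam_start [0.5221 0.0726 0.0512] [-0.0953 -0.0004  0.0689] 0.61
t 16.35 at [0.506  0.1668 0.1212] yaw 100.28 | dp cm [ 0.   -0.05  2.27] twist 0.3 rows>= 0.4
```

View pics/side2c.png

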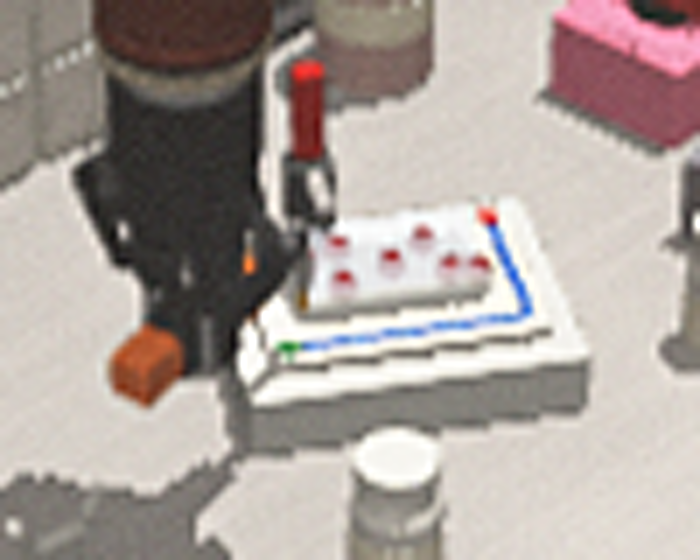

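Emit:
jog_arm(
  dp=[
    [0,0,0.5],
    [0,0,1],
    [0,0,1.5],
    [0,0,1.9],
    [0,0,2.2],
  ],
  twist=[0,0,0,0,0],
)

```text
time_s: 16.98
eef_pos: [0.5055, 0.1665, 0.0981]
eef_rot: [-3.141, 0.0, 1.75]
ft_force: [-0.5, -0.5, -0.8]
width: 0.0234
grip_force: 58.9
```

```bash
python3 - <<'E'
from h import *
im=snap('side','side3.png')
for cam in ('side','top'):
  if cam=='top': snap('top','top3.png')
  for q in ('pen_tip','seam_start'):
    for r in viewer.mark_of(q,cam)[:1]: print(cam,q,np.round(r['centre'],4),round(r['conf'],2))
rel(.5056,.1668,.0985,100); print(sensors.get_state()['ft_force'])
rel(.4381,.059,.0985,100)
E
```

```text
side pen_tip [ 0.4403 -0.2514  0.0872] 0.68
side seam_start [0.5214 0.0736 0.0513] 0.75
top pen_tip [ 0.4547 -0.0351  0.0515] 0.69
top seam_start [0.524  0.0719 0.0498] 0.61
t 17.27 at [0.5057 0.1666 0.0986] yaw 100.27 | dp cm [ 0.02 -0.01  0.01] twist 0.3 rows>= 0.0
[ 0.29511503 -0.77533888 -0.91224734]
t 17.27 at [0.5057 0.1666 0.0986] yaw 100.27 | dp cm [-9.39 -8.57  0.01] twist 0.3 rows>= 2.0
```

Emit:
jog_arm(
  dp=[
    [-0.4,-0.37,0],
    [-0.85,-0.78,0],
    [-1.35,-1.23,0],
    [-1.85,-1.69,0],
    [-2.35,-2.14,0],
  ],
  twist=[0,0,0,0,0],
)

```text
time_s: 17.9
eef_pos: [0.4884, 0.1392, 0.0985]
eef_rot: [-3.142, -0.0, 1.75]
ft_force: [0.4, -0.0, -1.7]
width: 0.0238
grip_force: 58.9
```

Emit:
jog_arm(
  dp=[
    [-0.47,-0.43,0],
    [-0.94,-0.86,0],
    [-1.41,-1.28,0],
    [-1.88,-1.71,0],
    [-2.35,-2.14,0],
  ],
  twist=[0,0,0,0,0],
)

```text
time_s: 18.52
eef_pos: [0.4716, 0.1124, 0.0985]
eef_rot: [-3.142, 0.0, 1.75]
ft_force: [0.2, 0.1, -1.7]
width: 0.0238
grip_force: 58.9
```

```bash
python3 - <<'E'
from h import *
im=snap('side','side4.png')
print(sensors.get_state()['ft_force'])
for r in viewer.mark_of('pen_tip','side')[:2]: print(np.round(r['centre'],4),round(r['conf'],2))
s=sensors.get_state();Rm=R.from_euler('xyz',s['eef_rot']).as_matrix();t=s['eef_pos']+Rm@[-.0948,.0008,.046]; print('tip',t,proj('side',t))
rel(.4381,.059,.0985,100.2)
x0,y0=200,165
cv2.imwrite('pics/side4c.png',cv2.resize(im[y0:y0+75,x0:x0+100],(800,600),interpolation=cv2.INTER_CUBIC)[:,:,::-1])
E
```

```text
[ 0.17349274 -1.01658303 -1.86243955]
[0.4926 0.0163 0.0524] 0.65
tip [0.48903756 0.01893951 0.05241788] [249.89742326 205.60592813]
t 18.62 at [0.4714 0.1121 0.0984] yaw 100.24 | dp cm [-4.63 -4.22 -0.01] twist 0.0 rows>= 1.0
```

View pics/side4c.png

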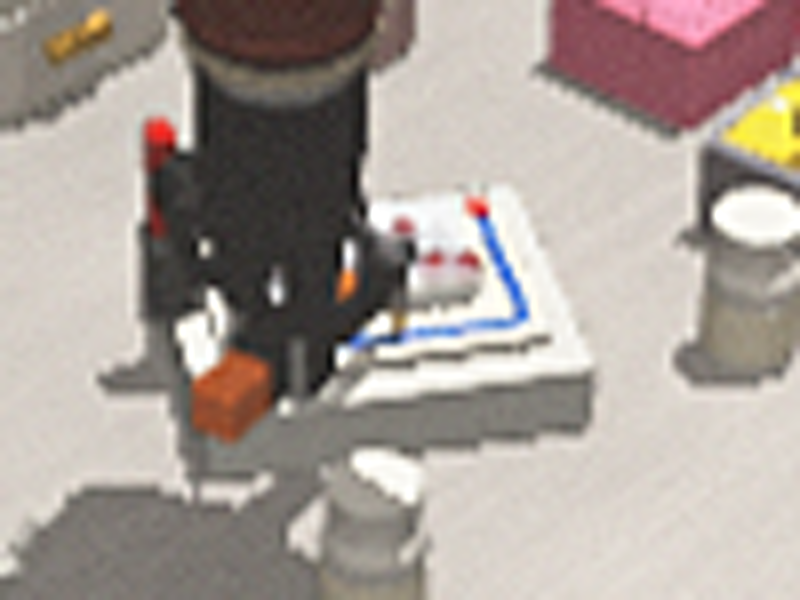

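Emit:
jog_arm(
  dp=[
    [-0.47,-0.43,0],
    [-0.94,-0.86,0],
    [-1.41,-1.28,0],
    [-1.88,-1.71,0],
    [-2.35,-2.14,0],
  ],
  twist=[0,0,0,0,0],
)

```text
time_s: 19.25
eef_pos: [0.4547, 0.0854, 0.0985]
eef_rot: [-3.142, -0.0, 1.75]
ft_force: [-0.5, -0.4, -1.5]
width: 0.0231
grip_force: 58.9
```

Emit:
jog_arm(
  dp=[
    [-0.47,-0.43,0],
    [-0.94,-0.86,0],
    [-1.41,-1.28,0],
    [-1.9,-1.7,0],
    [-2.3,-2.08,0],
  ],
  twist=[0,0,0,0,0],
)

```text
time_s: 19.88
eef_pos: [0.4384, 0.059, 0.0985]
eef_rot: [-3.142, 0.0, 1.75]
ft_force: [-0.2, 0.6, -0.5]
width: 0.0231
grip_force: 58.9
```

```bash
python3 - <<'E'
from h import *
im=snap('side','side5.png');s=sensors.get_state();Rm=R.from_euler('xyz',s['eef_rot']).as_matrix();t=s['eef_pos']+Rm@[-.0948,.0008,.046]; print('tip',t,proj('side',t),s['ft_force'])
for cam in('side','top'):
  if cam=='top': viewer.get_image(cam)
  for q in ('pen_tip','seam_corner','seam_end'):
    for r in viewer.mark_of(q,cam)[:1]: print(cam,q,np.round(r['centre'],4),round(r['conf'],2))
rel(.4381,.059,.0985,100.2); rel(.5101,.014,.0985,100.2)
E
```

```text
tip [ 0.45562832 -0.03469059  0.05238771] [265.95678389 203.3085511 ] [-0.2027766  -1.40293208 -1.99809723]
side pen_tip [ 0.4559 -0.0378  0.0517] 0.58
side seam_corner [ 0.4562 -0.0394  0.0502] 0.73
side seam_end [ 0.5246 -0.0809  0.0473] 0.68
top seam_corner [ 0.4549 -0.0343  0.0496] 0.76
top seam_end [ 0.5291 -0.0787  0.0551] 0.63
t 20.27 at [0.4387 0.0595 0.0985] yaw 100.29 | dp cm [-0.04 -0.07  0.  ] twist 0.1 rows>= 0.0
t 20.27 at [0.4387 0.0595 0.0985] yaw 100.29 | dp cm [-5.76  6.21  0.  ] twist 0.1 rows>= 1.4
```

Emit:
jog_arm(
  dp=[
    [-0.38,0.4,0],
    [-0.77,0.82,0],
    [-1.15,1.24,0],
    [-1.54,1.66,0],
    [-1.92,2.08,0],
  ],
  twist=[0,0,0,0,0],
)

```text
time_s: 20.9
eef_pos: [0.4629, 0.044, 0.0984]
eef_rot: [-3.141, 0.0, 1.75]
ft_force: [-0.4, -0.9, -1.8]
width: 0.0229
grip_force: 58.9
```

Emit:
jog_arm(
  dp=[
    [-0.38,0.42,0],
    [-0.77,0.84,0],
    [-1.15,1.25,0],
    [-1.54,1.67,0],
    [-1.92,2.08,0],
  ],
  twist=[0,0,0,0,0],
)

```text
time_s: 21.52
eef_pos: [0.4867, 0.0289, 0.0985]
eef_rot: [-3.142, 0.0, 1.75]
ft_force: [-0.3, -0.6, -1.3]
width: 0.0229
grip_force: 58.9
```

Emit:
jog_arm(
  dp=[
    [-0.38,0.42,0],
    [-0.77,0.84,0],
    [-1.15,1.25,0],
    [-1.54,1.67,0],
    [-1.9,2.06,0],
  ],
  twist=[0,0,0,0,0],
)

```text
time_s: 22.15
eef_pos: [0.5103, 0.0139, 0.0985]
eef_rot: [-3.141, 0.0, 1.75]
ft_force: [0.6, -0.1, -0.7]
width: 0.0232
grip_force: 58.9
```

```bash
python3 - <<'E'
from h import *
im=snap('side','side6.png');s=sensors.get_state();Rm=R.from_euler('xyz',s['eef_rot']).as_matrix();t=s['eef_pos']+Rm@[-.0948,.0008,.046]; print('tip',t,proj('side',t),s['ft_force'])
for cam in('side','top'):
  if cam=='top': viewer.get_image(cam)
  for q in ('pen_tip','seam_end'):
    for r in viewer.mark_of(q,cam)[:1]: print(cam,q,np.round(r['centre'],4),round(r['conf'],2))
rel(.5101,.014,.0985,100.2)
x0,y0=210,150
cv2.imwrite('pics/side6c.png',cv2.resize(im[y0:y0+75,x0:x0+100],(800,600),interpolation=cv2.INTER_CUBIC)[:,:,::-1])
E
```

```text
tip [ 0.52856584 -0.07964125  0.05265336] [260.06854682 190.40922407] [ 0.1886428  -0.35325775 -1.07507977]
side pen_tip [ 0.5285 -0.0794  0.0507] 0.58
side seam_end [ 0.5267 -0.0778  0.0505] 0.73
top pen_tip [ 0.5264 -0.0766  0.0492] 0.55
top seam_end [ 0.5292 -0.0785  0.0506] 0.83
t 22.45 at [0.5099 0.0142 0.0984] yaw 100.29 | dp cm [-0.02  0.02 -0.01] twist 0.1 rows>= 0.0
```

View pics/side6c.png

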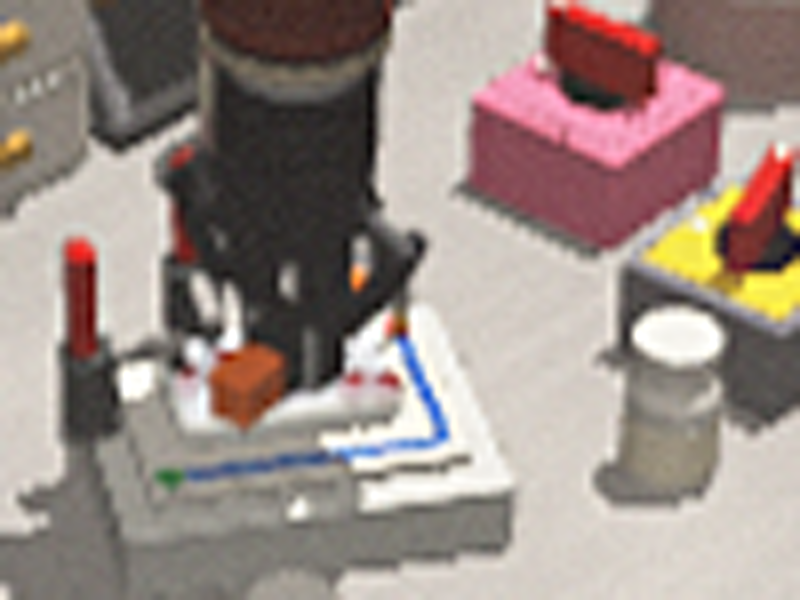

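Emit:
jog_arm(
  dp=[
    [0,0,-0.4],
    [0,0,-0.8],
    [0,0,-1.3],
    [0,0,-1.9],
    [0,0,-2.5],
  ],
  twist=[0,0,0,0,0],
)

```text
time_s: 23.08
eef_pos: [0.5101, 0.0141, 0.124]
eef_rot: [3.141, -0.0, 1.75]
ft_force: [0.8, 0.1, -1.9]
width: 0.0235
grip_force: 58.9
```

Emit:
jog_arm(
  dp=[
    [0,0,-1.5],
    [0,0,-4],
    [0,0,-7],
    [0,0,-9],
    [0,0,-10],
  ],
  twist=[0,0,0,0,0],
)

```text
time_s: 23.7
eef_pos: [0.5105, 0.014, 0.225]
eef_rot: [3.14, -0.001, 1.75]
ft_force: [0.5, -0.1, -1.7]
width: 0.0233
grip_force: 58.9
```

```bash
python3 - <<'E'
from h import *
rel(.4502,.2780,.22,170.78)
E
```

```text
t 23.7 at [0.5105 0.014  0.225 ] yaw 100.27 | dp cm [27.05 -1.23  0.52] twist -70.5 rows>= 6.6
```

Emit:
jog_arm(
  dp=[
    [3,0,0],
    [7,-0.2,0],
    [11.5,-0.5,0],
    [16,-0.8,0.2],
    [20,-1,0.4],
  ],
  twist=[-6,-13,-20,-27,-34],
)

```text
time_s: 24.32
eef_pos: [0.4637, 0.2106, 0.2195]
eef_rot: [-3.142, -0.0, 2.348]
ft_force: [1.3, -0.7, -0.3]
width: 0.0231
grip_force: 58.8
```

```bash
python3 - <<'E'
from h import *
rel(.4502,.2780,.18,170.78)
E
```

```text
t 24.32 at [0.4637 0.2106 0.2195] yaw 134.55 | dp cm [5.75 3.76 3.95] twist -36.2 rows>= 3.4
```

Emit:
jog_arm(
  dp=[
    [1.2,0.8,0],
    [2.6,1.7,0.5],
    [4.2,2.7,1.5],
    [5.7,3.7,3],
    [5.75,3.75,4],
  ],
  twist=[-8,-16,-24,-32,-36.2],
)

```text
time_s: 24.95
eef_pos: [0.4503, 0.2777, 0.1785]
eef_rot: [-3.14, -0.001, 2.981]
ft_force: [-1.1, 0.1, -1.0]
width: 0.0232
grip_force: 58.8
```

```bash
python3 - <<'E'
from h import *
viewer.get_image('wrist');viewer.get_image('wrist')
rel(.4502,.2780,.064,170.78)
E
```

```text
t 25.05 at [0.4504 0.2761 0.1783] yaw 170.56 | dp cm [ 0.04  0.21 11.43] twist -0.2 rows>= 1.8
```

Emit:
jog_arm(
  dp=[
    [0,0.1,2.5],
    [0,0.1,5],
    [0,0.1,7],
    [0,0.1,7.2],
    [0,0.1,7.2],
  ],
  twist=[0,0,0,0,0],
)

```text
time_s: 25.68
eef_pos: [0.4519, 0.2774, 0.1083]
eef_rot: [3.141, 0.001, 2.974]
ft_force: [0.1, -0.5, -0.7]
width: 0.0231
grip_force: 59.0
```

```bash
python3 - <<'E'
from h import *
for i in range(4): viewer.get_image('wrist'); rel(.4502,.2780,.064,170.78)
E
```

```text
t 25.73 at [0.452  0.2775 0.1085] yaw 170.43 | dp cm [0.19 0.01 4.45] twist -0.4 rows>= 0.7
t 25.77 at [0.452  0.2777 0.1085] yaw 170.45 | dp cm [ 0.18 -0.    4.45] twist -0.3 rows>= 0.7
t 25.82 at [0.4519 0.2777 0.1084] yaw 170.46 | dp cm [ 0.17 -0.01  4.44] twist -0.3 rows>= 0.7
t 25.88 at [0.4518 0.2777 0.1083] yaw 170.46 | dp cm [ 0.16 -0.    4.43] twist -0.3 rows>= 0.7
```

Emit:
jog_arm(
  dp=[
    [0.15,0,0.8],
    [0.15,0,1.8],
    [0.15,0,2.8],
    [0.15,0,3.7],
    [0.15,0,4.35],
  ],
  twist=[-0.3,-0.3,-0.3,-0.3,-0.3],
)

```text
time_s: 26.5
eef_pos: [0.4498, 0.2775, 0.0636]
eef_rot: [-3.141, -0.001, 2.981]
ft_force: [-28.6, -17.2, 80.5]
width: 0.0233
grip_force: 70.2
```

```bash
python3 - <<'E'
from h import *
viewer.get_image('wrist'); rel(.4502,.2780,.064,170.78); print(sensors.get_state()['ft_force'])
E
```

```text
t 26.55 at [0.4498 0.2774 0.064 ] yaw 170.77 | dp cm [-0.03  0.07  0.  ] twist -0.0 rows>= 0.0
[-0.07517641  1.33633203 -0.1618597 ]
```

Emit:
jog_arm(
  dp=[
    [0,0,0],
    [0,0,0],
    [0,0,0],
    [0,0,0],
    [0,0,0],
  ],
  twist=[0,0,0,0,0],
  claw=100,
)

```text
time_s: 27.18
eef_pos: [0.4499, 0.2777, 0.064]
eef_rot: [-3.142, -0.0, 2.981]
ft_force: [-0.3, -0.3, 0.1]
width: 0.0857
grip_force: 0.0
```

Emit:
jog_arm(
  dp=[
    [0,0,-1.5],
    [0,0,-4],
    [0,0,-7],
    [0,0,-10],
    [0,0,-13],
  ],
  twist=[0,0,0,0,0],
)

```text
time_s: 27.8
eef_pos: [0.4501, 0.2774, 0.196]
eef_rot: [3.141, 0.0, 2.98]
ft_force: [0.1, 0.5, -0.2]
width: 0.0856
grip_force: 0.0
```

```bash
python3 - <<'E'
from pen import *
for cam in ('side','top'):
  viewer.get_image(cam)
  for q in ('pen','pen_tip','cradle_seat'):
    for r in viewer.mark_of(q,cam)[:1]: print(cam,q,np.round(r['centre'],4),round(r['conf'],2))
print(sensors.get_state()['ft_force'],sensors.get_state()['time_s'])
E
```

```text
pen [0.4506 0.2791 0.0681] 0.58 [259.95621265 187.20564525]
[249 117  26  44 800] [0.4141 0.2882]
[244 225  30  33 944] [0.4911 0.2715]
side pen [0.4502 0.2785 0.0668] 0.85
side pen_tip [0.5456 0.26   0.0181] 0.68
side cradle_seat [0.454  0.2782 0.0686] 0.88
top pen [0.4486 0.2804 0.0686] 0.51
top pen_tip [0.5435 0.2615 0.0178] 0.64
top cradle_seat [0.4512 0.2767 0.0643] 0.87
[-0.20129705  0.82413511 -0.12564419] 28.4
```

```bash
python3 -c "
from rig import job_done; print(job_done())"
```

```text
the job is handed in; nothing more can be done
None
```

I turned the isolator on to its stop, ran the pen tip along the seam from the green dot round the corner to the red dot, and laid the pen back in its cradle with the gripper clear. The job was handed in at about 28 s of the 72 allowed, but no verdict came back. The wrist force read 80 N for a moment (limit 120 N) as the pen went back into the cradle.

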